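# Push the next pane home in the lead

### The job

A small leaded light is being built up between two laths on the bench. With light pushes of the fingertips slide the loose amber pane over the drawing, flat and never lifted, until it is fully home in its corner: the far edge at the bottom of the channel in the lead strip ahead of it and the left edge at the bottom of the channel in the lead strip beside the set pale green pane. Keep off the set panes, the lead and the laths, leave the loose dark green pane and everything else on the bench where it lies, and draw back clear.

Things in the scene. Friction and masses are not known exactly. Their poses are not given: they have to be found in the camera images.
- home (a point): Centre of the amber pane when it is home, 4.5 mm above the bench; fixed to the unfinished panel, which is fixed to the bench and turned up to 0.1 rad. Axes: x to the far lath, y to the left lath, z up. All mm figures below are in this frame, heights above the bench. The near (-x) and right (-y) sides of the corner are open.
- far_lead (a point): Middle of the bottom of the channel in the lead strip ahead of the pane (a thin wall at x 28). The strip covers x 24 to 34, y -62 to 106, and is H-shaped, 10 mm tall; its upper leaf overhangs the channel by 4 mm and leaves 7.3 mm for the 6 mm glass. The lower leaf is level with the drawing: no step.
- left_lead (a point): Middle of the bottom of the channel in the lead strip left of the pane (a thin wall at y 38). The strip covers y 34 to 44, x -29 to 24; same H shape and channel.
- panel: The panel: laths, lead, set panes and nails, one fixed piece; origin on the bench under home. Set pale green pane x -28 to 28, y 40 to 106, 7.5 mm high, with two nails 26 mm tall at its near edge (x -30, y 72 and 96). Other set panes, lead and laths (16 mm tall) lie beyond x 28 (to x 92) and beyond y 104 (to y 132); one nail at x 48, y -58.
- drawing: Fixed white card with black lines on which the amber pane slides, 1.5 mm thick, x -83 to 24, y -94 to 34; origin on the bench under home. Not part of the panel; fingers may brush it.
- amber_pane_centre (a point): Centre of the loose amber (orange) pane, 56 mm along its x, 76 along its y, 6 thick, about 0.07 kg. It lies flat on the drawing, underside 1.5 mm and top 7.5 mm above the bench, 12 to 30 mm short of home in x and 15 to 40 mm in y, turned up to 0.15 rad against the panel. It slides under about 1 N.
- green_pane_centre (a point): Centre of a loose dark green glass pane of the same size, lying flat on the bench between the drawing and the robot; for later, leave it alone.
- fid: Off-white plastic lathekin (tool for opening lead), 128 x 21 x 8 mm, lying on the bench left of the panel; origin at the middle of its underside. Leave it alone.
- glass_cutter: Brass glass cutter, 136 x 13 x 13 mm, lying on the bench left of the panel; origin at the middle of its underside. Leave it alone.
- red_nugget: Red glass nugget, 22 mm across, 9 mm high, on the bench left of the panel; origin at the middle of its underside. Leave it alone.

How it is judged:
By the outcome, as a careful person would: the job done as asked, in the order asked, and still so for the second after the job is handed in, with the robot touching nothing.
It also fails if it takes over 48 s, if anything falls off the work surface, if the arm or the gripper's body presses on something with over 40 N, if the wrist force passes 120 N, or if a joint passes its speed limit or range.

### The arm

A 7-joint arm with a two-finger parallel gripper is mounted at the origin on a cart in front of the work surface, level with it; the furniture and walls round the work are solid. World frame = base frame: x ahead of the robot, y to its left, z up, the work surface at z = 0. Lengths are in m, angles in rad, forces in N, time in s.
With the tool pointing down it reaches from about 0.425 to 0.875 m from the base axis. Payload 4.7 kg.
Tool frame: the origin (TCP) lies on the centre line of the jaws, within the pads' length; the fingertips stand 19 mm ahead of it and the grasp point (between the pads) is the TCP; x points along the fingers, z is the direction in which the jaws open and shut, and the axes are right-handed (so a half turn about x gives the same grasp; the last joint's range is limited). The gripper opens to 87 mm and grips with 3 to 60 N. Pads are 19 mm wide; open, the fingers measure 117 mm over their backs; the gripper's body (75 mm by 190 mm) begins 51 mm behind the grasp point.
Start: joints at [-1.214, 0.321, -0.07, 1.45, 0.023, 1.371, -0.057], TCP at [0.219, 0.612, 0.242] pointing down, gripper open.
Joint ranges: [-2.86, 2.86], [-0.3, 2.09], [-1.38, 1.24], [0.06, 2.45], [-1.56, 4.7], [0.09, 2.05], [-2.69, 2.69]. Speed limits (rad/s): [2.57, 2.57, 3.14, 3.14, 3.14, 3.14, 3.14].

### API

Orientations are given as a rotation vector (axis times angle).
In Python, from bench import get_state, get_image, camera_info, close_job gives the robot as it stands.
- The arm moves only by the tool jog_arm, never from a script. Its argument "targets" is a list of rows, each a list of 7 numbers: the turn, a rotation vector about the tool's x, y, z in degrees, then the shift along the tool's x, y, z in cm, then the finger opening in cm, from 0 to 8.7. In form: [[wx, wy, wz, tx, ty, tz, jaw], ...]. A call has 1 to 10 rows; each row shifts and turns the commanded pose from where the row before left it, along the tool's axes as they then stand; what a row does not reach is not made up. A row lasts 1/8 s, in which the tool goes at most 62.5 mm and 10.7 degrees, less where a joint would pass 70% of its speed; a pose out of reach is approached as far as the arm can. A call is refused whole if a number of a shift passes 6.25 or a number of a turn 10.7, either way. A call with a gripper value outside its range is refused whole. The fingers move at their own pace and stop on an object; "squeeze" is the grip in N (left out, the last holds). Time passes only in rows, so rows that do not move let the fingers close. It gives the time, the measured TCP pose, the force and the opening at its end, in the units of the state.
- get_state(): the state, without advancing time (a new reading comes with each control period).
- get_image(name): name is "side" or "top" or "wrist"; returns (picture, depth): 420x560x3 uint8, red, green, blue; 420x560 float32, m along the optical axis (not along the pixel's ray), 0 where there is no reading.
- camera_info(name): a dict with "intrinsics" (3x3 intrinsics, pixels), "world_from_camera" (4x4, takes a point from camera to world coordinates); the wrist camera has in their place "mount" (4x4, takes a point from camera to tool coordinates, whose origin is the TCP and whose axes are the tool frame's). Camera axes: x right, y up, looking along -z (the intrinsics and any distortion apply to the point x, -y, -z); pixel columns grow to the right and rows downward; lengths in m; the calibration is good to about 2 mm. The wrist camera is an equidistant fisheye: a pixel r from the principal point sees the ray r / f radians off the axis. A picture is of the moment at which its call begins: read the wrist's pose just before it. camera_info takes no time and is no camera call.
- close_job(): hands the job in, once; it reports no verdict.
The state is a dict: "time": time; "joint_positions": joint angles; "qd": joint speeds; "joint_torque": joint torques, N m; "position": TCP position; "tool_rot": TCP orientation; "ft_force": force on the tool from outside, world axes, zero at the start; "torque": the same for the moment, N m; "grip_width": opening from 0.0 (shut) to 1.0 (fully open).
Only numpy, scipy, OpenCV 4.12 (cv2) and the standard library are available. Lean on these libraries where they do the work, as an engineer would, in place of code of your own. Each camera call takes 0.05 s, during which the arm holds its last target.

## Working session

There is one attempt and no reset: what is moved stays moved. The work goes in short steps, Python scripts to look and compute and a tool call to move; the robot and the scene stay as the last step left them, time stands still between calls to the robot, and variables do not carry over. Pictures are saved under pics/ and viewed, and the job is handed in when it is done.

Besides the shell and the picture viewer there is one more tool, called after "Call:" as name(argument=value, ...) on one line, values as JSON. jog_arm: Moves the arm, as the interface text tells. Its arguments: {"type":"object","properties":{"targets":{"type":"array"},"squeeze":{"type":"number"}},"required":["targets"]}

```bash
ls; mkdir -p pics; python3 - <<'E'
from bench import *
import cv2,numpy as np
s=get_state();print({k:np.round(v,3) for k,v in s.items()})
for n in ["top","side","wrist"]:
    im,d=get_image(n);cv2.imwrite(f"pics/{n}0.png",im[:,:,::-1]);np.savez(f"pics/{n}0.npz",im=im,d=d)
    print(n,camera_info(n))
E
```

```text
pics
{'time': np.float64(0.0), 'joint_positions': array([-1.214,  0.322, -0.07 ,  1.452,  0.023,  1.371, -0.057]), 'qd': array([-0.   , -0.   , -0.001, -0.001, -0.002, -0.002, -0.   ]), 'joint_torque': array([-0.0000e+00, -4.9128e+01, -4.0400e-01, -3.1253e+01, -6.4000e-02,
        4.4000e-02,  0.0000e+00]), 'position': array([0.218, 0.612, 0.24 ]), 'tool_rot': array([-0.954,  1.354,  0.952]), 'ft_force': array([-0.4  ,  0.821, -0.048]), 'torque': array([ 0.064, -0.014, -0.036]), 'grip_width': np.float64(1.004)}
top {'intrinsics': array([[489.33503803,   0.        , 277.44891544],
       [  0.        , 489.33503803, 212.79677484],
       [  0.        ,   0.        ,   1.        ]]), 'world_from_camera': array([[ 0.01319914,  0.98384121, -0.17855601,  0.3508718 ],
       [-0.9998106 ,  0.01553986,  0.01171688, -0.03956918],
       [ 0.01430228,  0.17836754,  0.98385998,  0.91514629],
       [ 0.        ,  0.        ,  0.        ,  1.        ]])}
side {'intrinsics': array([[471.15149196,   0.        , 274.76743896],
       [  0.        , 471.15149196, 216.7433788 ],
       [  0.        ,   0.        ,   1.        ]]), 'world_from_camera': array([[ 0.91872494,  0.25224016, -0.30384106,  0.26658549],
       [-0.39463038,  0.61476119, -0.68288765, -0.63513927],
       [ 0.014538  ,  0.74729083,  0.66433807,  0.60269476],
       [ 0.        ,  0.        ,  0.        ,  1.        ]])}
wrist {'intrinsics': array([[325.1922621 ,   0.        , 282.11507469],
       [  0.        , 325.1922621 , 208.05195441],
       [  0.        ,   0.        ,   1.        ]]), 'mount': array([[-8.86245305e-04,  2.39852429e-01, -9.70808955e-01,
        -1.43738372e-01],
       [-3.83460201e-04,  9.70809183e-01,  2.39852835e-01,
         6.61519305e-02],
       [ 9.99999534e-01,  5.84835046e-04, -7.68401220e-04,
        -1.24234655e-03],
       [ 0.00000000e+00,  0.00000000e+00,  0.00000000e+00,
         1.00000000e+00]])}
```

View pics/top0.png

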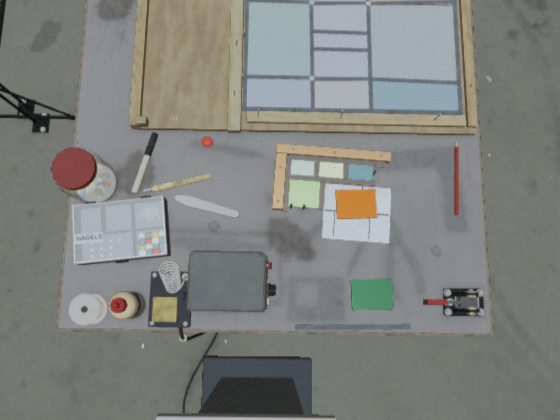

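View pics/side0.png

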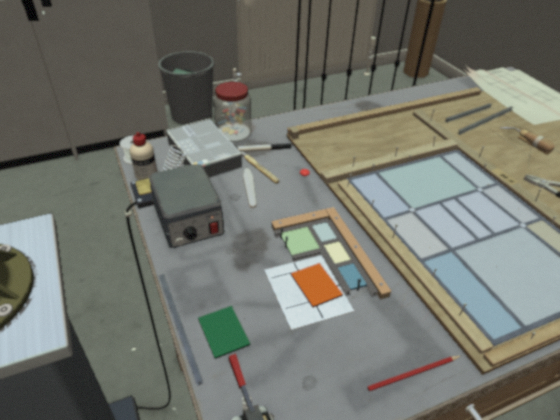

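View pics/wrist0.png

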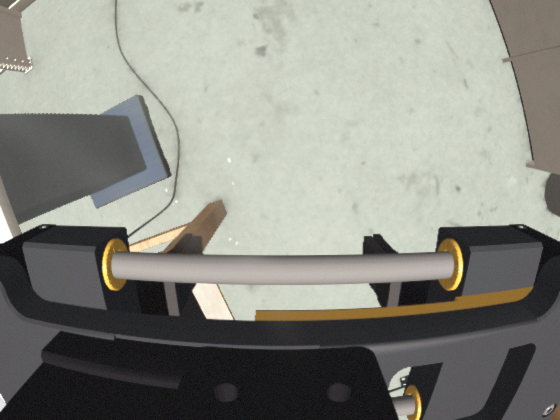

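The top view shows amber at about (356,204), the pale green set pane at (305,194), the white drawing at (357,213), the dark green pane at (372,294), the laths at (280,178) and (333,153), and the lead to the left of and ahead of amber. The side view agrees with this, and the wrist sees only floor and gripper.

```bash
cat > h.py <<'E'
import numpy as np,cv2
from bench import *
from scipy.spatial.transform import Rotation as R
def ray(n,uv,pose=None):
    ci=camera_info(n);K=ci["intrinsics"];uv=np.atleast_2d(np.asarray(uv,float))
    x=(uv[:,0]-K[0,2])/K[0,0];y=(uv[:,1]-K[1,2])/K[1,1]
    if n=="wrist":
        r=np.hypot(x,y);s=np.where(r>1e-9,np.sin(r)/np.maximum(r,1e-9),1)
        d=np.c_[x*s,-y*s,-np.cos(r)]
        T=np.eye(4);T[:3,:3]=R.from_rotvec(pose[1]).as_matrix();T[:3,3]=pose[0];T=T@ci["mount"]
    else:
        d=np.c_[x,-y,-np.ones_like(x)];T=ci["world_from_camera"]
    return T[:3,3],d@T[:3,:3].T
def plane(n,uv,z,pose=None):
    o,d=ray(n,uv,pose);return o+d*((z-o[2])/d[:,2])[:,None]
def mask(im,name):
    hsv=cv2.cvtColor(im,cv2.COLOR_RGB2HSV)
    lo,hi={"amber":((5,150,120),(22,255,255)),"pale":((35,50,150),(60,160,255)),"dgreen":((60,120,40),(90,255,200)),"white":((0,0,205),(179,25,255))}[name]
    m=cv2.inRange(hsv,lo,hi);n,l,st,c=cv2.connectedComponentsWithStats(m)
    return l,st,c
def quad(pts2):
    r=cv2.minAreaRect(pts2.astype(np.float32));return r
E
python3 - <<'E'
from h import *
for n in ["top","side"]:
    im=np.load(f"pics/{n}0.npz")["im"]
    for name,z in [("amber",.0075),("pale",.0075),("dgreen",.006)]:
        l,st,c=mask(im,name);o=np.argsort(-st[1:,4])[:2]+1
        for k in o[:1]:
            cs,_=cv2.findContours((l==k).astype(np.uint8),0,1)
            ct=max(cs,key=cv2.contourArea)[:,0].astype(float)
            W=plane(n,ct,z)*1000
            r=quad(W[:,:2]);print(n,name,st[k],np.round(r[0],1),np.round(r[1],1),r[2])
im=np.load("pics/top0.npz")["im"]
cv2.imwrite("pics/topz.png",cv2.resize(im[135:255,260:410],None,fx=5,fy=5,interpolation=cv2.INTER_CUBIC)[:,:,::-1])
E
```

```text
top amber [ 336  190   40   28 1049] [ 536.  -198.2] [52.2 73.6] 0.9447107911109924
top dgreen [387 290   3   2   3] [ 373.7 -255.8] [1.8 3.7] 0.7733855843544006
side amber [ 292  265   49   41 1119] [ 535.7 -200.9] [52.9 74. ] 2.807568311691284
side pale [282 227  37  27 604] [554.8 -98. ] [56.2 52.2] 87.36296081542969
side dgreen [ 200  307   49   50 1471] [ 366.7 -228. ] [52.1 74.2] 2.1982948780059814
```

View pics/topz.png

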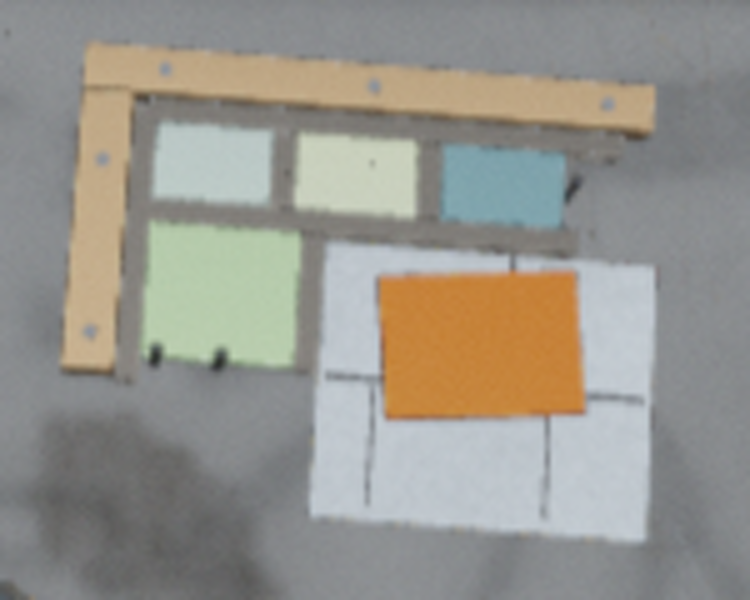

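```bash
python3 - <<'E'
from h import *
s=get_state();M=R.from_rotvec(s["tool_rot"]).as_matrix();print(np.round(M,3))
# panel yaw: lath outer edges in top view and lead; corner pixels
im=np.load("pics/top0.npz")["im"]
f=lambda u,v,z:plane("top",[[260+u/5-.4,135+v/5-.4]],z)[0]*1000
P={"lathL":((88,43),.016),"lathR":((655,86),.016),"lathLn":((62,370),.016),"cardR_far":((657,265),.0015),"cardR_near":((647,541),.0015),"cardL_near":((309,515),.0015),"farleadR":((577,240),.010),"leftlead_nearR":((308,373),.010),"am_fl":((379,277),.0075),"am_fr":((579,271),.0075),"am_nl":((386,418),.0075),"am_nr":((585,412),.0075),"leadcorner":((324,240),.010)}
for k,(p,z) in P.items(): print(k,np.round(f(*p,z),1))
E
```

```text
[[-0.    -0.942  0.336]
 [-0.001  0.336  0.942]
 [-1.    -0.    -0.002]]
lathL [649.6 -48.   16. ]
lathR [ 636.3 -265.7   16. ]
lathLn [521.9 -40.   16. ]
cardR_far [ 569.4 -268.1    1.5]
cardR_near [ 462.6 -261.3    1.5]
cardL_near [ 470.5 -133.8    1.5]
farleadR [ 576.6 -235.6   10. ]
leftlead_nearR [ 523.3 -132.7   10. ]
am_fl [ 561.5 -160.2    7.5]
am_fr [ 565.1 -236.6    7.5]
am_nl [ 507.  -162.4    7.5]
am_nr [ 510.5 -237.7    7.5]
leadcorner [ 575. -139.   10.]
```

Call:
jog_arm(targets=[[0, 0, 0, 0, -4.8, -3.1, 8.7], [0, 0, 0, 0, -4.8, -3.1, 8.7], [0, 0, 0, 0, -4.8, -3.1, 8.7], [0, 0, 0, 0, -4.8, -3.1, 8.7], [0, 0, 0, 0, -4.8, -3.1, 5], [0, 0, 0, 0, -4.8, -3.1, 3], [0, 0, 0, 0, -4.8, -3.1, 3], [0, 0, 0, 0, -4.8, -3.1, 3]])

```text
time: 1.15
position: [0.4976, 0.248, 0.2415]
tool_rot: [-0.953, 1.352, 0.953]
ft_force: [0.1, 1.4, 0.3]
grip_width: 0.628
```

Call:
jog_arm(targets=[[10.2, 0, 0, 0, 0, 0, 3], [10.2, 0, 0, 0, 0, 0, 3], [10.2, 0, 0, 0, 0, 0, 3], [10.2, 0, 0, 0, 0, 0, 3], [10.2, 0, 0, 0, 0, 0, 3], [10.2, 0, 0, 0, 0, 0, 3], [10.2, 0, 0, 0, 0, 0, 3], [10.2, 0, 0, 0, 0, 0, 3]])

```text
time: 2.15
position: [0.4966, 0.2495, 0.2413]
tool_rot: [0.158, 1.565, -0.159]
ft_force: [0.6, -0.1, 0.9]
grip_width: 0.343
```

Call:
jog_arm(targets=[[10.2, 0, 0, 0, 0, 0, 3], [10.2, 0, 0, 0, 0, 0, 3], [10.2, 0, 0, 0, 0, 0, 3], [10.2, 0, 0, 0, 0, 0, 3], [10.2, 0, 0, 0, 0, 0, 3], [10.2, 0, 0, 0, 0, 0, 3], [10.2, 0, 0, 0, 0, 0, 3], [10.2, 0, 0, 0, 0, 0, 3], [0, 0, 0, 0, 0, 0, 3]])

```text
time: 3.28
position: [0.4966, 0.2495, 0.2413]
tool_rot: [1.244, 1.186, -1.245]
ft_force: [-0.1, 0.2, 0.7]
grip_width: 0.346
```

```bash
python3 - <<'E'
from h import *
s=get_state();M=R.from_rotvec(s["tool_rot"]).as_matrix();print(np.round(M,3),s["position"],s["joint_positions"],s["time"],s["ft_force"])
print(np.round(M.T@(np.array([.46,-.2,.15])-s["position"]),3))
E
```

```text
[[-0.     0.999 -0.048]
 [-0.    -0.048 -0.999]
 [-1.    -0.     0.   ]] [0.49660087 0.24948596 0.24129788] [-0.87616538  0.12033286  0.39597809  1.70288295 -0.0476567   1.32836471
 -2.08961133] 3.275 [-0.0959685   0.16459292  0.6586644 ]
[ 0.091 -0.015  0.451]
```

Call:
jog_arm(targets=[[0, 0, 0, 0, -0.2, 5.6, 3], [0, 0, 0, 0, -0.2, 5.6, 3], [0, 0, 0, 1.5, -0.2, 5.6, 3], [0, 0, 0, 1.5, -0.2, 5.6, 3], [0, 0, 0, 1.5, -0.2, 5.6, 3], [0, 0, 0, 1.5, -0.2, 5.6, 3], [0, 0, 0, 1.5, -0.2, 5.6, 3], [0.8, 0, 0, 1.5, -0.1, 5.6, 3], [0, 0, 0, 0, 0, 0, 3], [0, 0, 0, 0, 0, 0, 3]])

```text
time: 4.53
position: [0.4597, -0.1965, 0.1515]
tool_rot: [1.255, 1.18, -1.254]
ft_force: [-0.0, -0.2, 0.0]
grip_width: 0.343
```

```bash
python3 - <<'E'
from h import *
s=get_state();M=R.from_rotvec(s["tool_rot"]).as_matrix();print(np.round(M,3),s["position"],s["time"],s["ft_force"])
im,d=get_image("wrist");np.savez("pics/w1.npz",im=im,p=s["position"],r=s["tool_rot"]);cv2.imwrite("pics/w1.png",im[:,:,::-1])
E
```

```text
[[-0.     0.998 -0.061]
 [ 0.001 -0.061 -0.998]
 [-1.    -0.    -0.001]] [ 0.45969963 -0.19652673  0.15146126] 4.525 [-0.01452265 -0.24092478  0.03916598]
```

View pics/w1.png

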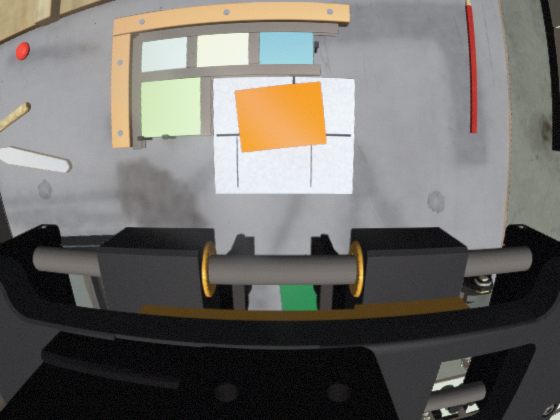

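The wrist view is clear: amber spans (235,82)–(327,152), the card (214,76)–(354,193), the left lead is near column 208 and the far lead near row 71. The fingers are below, at about row 260.

```bash
cat >> h.py <<'E'
PH=-0.062;H=np.array([551.2,-172.8])
def topanel(W,ph=None,h=None):
    ph=PH if ph is None else ph;h=H if h is None else h
    c,s=np.cos(ph),np.sin(ph);D=np.asarray(W)[...,:2]-h
    return np.stack([D[...,0]*c+D[...,1]*s,-D[...,0]*s+D[...,1]*c],-1)
def rect(n,im,name,z,pose=None):
    l,st,c=mask(im,name);k=np.argmax(st[1:,4])+1
    m=cv2.morphologyEx((l==k).astype(np.uint8),cv2.MORPH_CLOSE,np.ones((3,3)))
    cs,_=cv2.findContours(m,0,1);ct=max(cs,key=cv2.contourArea)[:,0].astype(float)
    W=plane(n,ct,z,pose)*1000
    return quad(W[:,:2]),W
E
python3 - <<'E'
from h import *
f=np.load("pics/w1.npz");im=f["im"];pose=(f["p"],f["r"])
for nm,z in (("amber",.0075),("pale",.0075),("white",.0015)):
    r,W=rect("wrist",im,nm,z,pose);b=cv2.boxPoints(r);print(nm,np.round(r[0],1),np.round(r[1],1),round(r[2],2));print(np.round(b,1).tolist(),np.round(topanel(b),1).tolist())
cv2.imwrite("pics/w1z.png",cv2.resize(im[20:170,180:380],None,fx=4,fy=4,interpolation=cv2.INTER_CUBIC)[:,:,::-1])
E
```

```text
amber [ 535.2 -200.2] [54.5 74.8] 2.85
[[506.1000061035156, -164.3000030517578], [509.79998779296875, -238.89999389648438], [564.2000122070312, -236.1999969482422], [560.5, -161.5]] [[-45.5, 5.7], [-37.2, -68.6], [16.9, -62.5], [8.6, 11.8]]
pale [554.1 -75.5] [10.9 52. ] 89.08
[[528.0, -80.5], [580.0, -81.4000015258789], [580.2000122070312, -70.5], [528.2000122070312, -69.5999984741211]] [[-28.9, 90.7], [23.1, 93.1], [22.6, 103.9], [-29.4, 101.6]]
white [ 518.2 -201.8] [128.2 106.6] 86.32
[[460.8999938964844, -262.3999938964844], [567.2999877929688, -269.20001220703125], [575.5, -141.1999969482422], [469.1000061035156, -134.39999389648438]] [[-84.6, -95.0], [22.0, -95.2], [22.3, 33.0], [-84.3, 33.2]]
```

View pics/w1z.png

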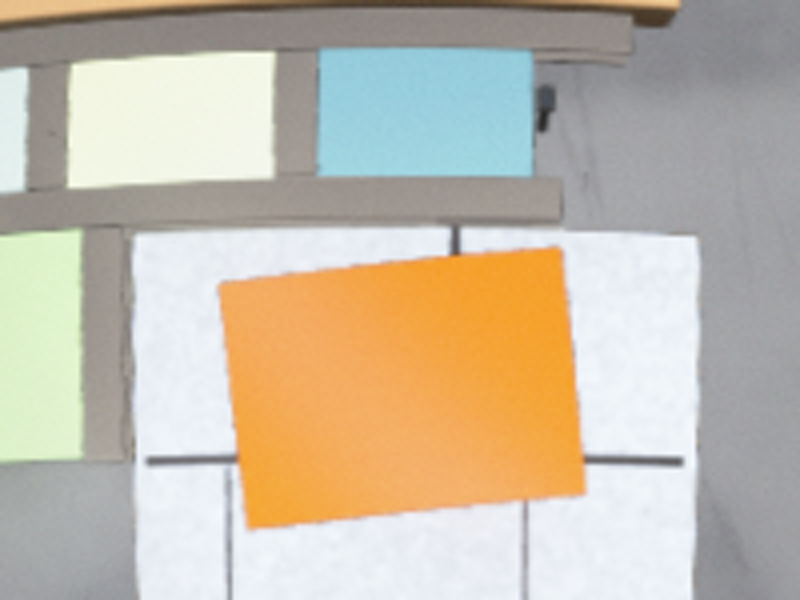

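Call:
jog_arm(targets=[[0, 0, 0, 3, 1.3, -0.1, 3], [0, 0, 0, 3, 1.3, -0.1, 3], [0, 0, 0, 3, 0, 0, 3], [0, 0, 0, 2, 0, 0, 3], [0, 0, 0, 1, 0, 0, 3], [0, 0, 0, 0, 0, 0, 3], [0, 0, 0, 0, 0, 0, 3]])

```text
time: 5.45
position: [0.4865, -0.197, 0.0325]
tool_rot: [1.257, 1.177, -1.254]
ft_force: [0.4, -0.2, 0.0]
grip_width: 0.345
```

```bash
sed -i 's/^PH=.*/PH=-0.0635;H=np.array([549.7,-173.6])/' h.py; cat > look.py <<'E'
from h import *
import sys
t=sys.argv[1]
s=get_state();M=R.from_rotvec(s["tool_rot"]).as_matrix()
p=s["position"]*1000
print("t",s["time"],"tcp",np.round(p,1),"panel",np.round(topanel(p),1),"yaw rel mrad",np.round(1000*(np.arctan2(M[1,1],M[0,1])-PH),1),"F",np.round(s["ft_force"],1))
im,d=get_image("wrist");np.savez(f"pics/{t}.npz",im=im,p=s["position"],r=s["tool_rot"]);cv2.imwrite(f"pics/{t}.png",im[:,:,::-1])
r,W=rect("wrist",im,"amber",.0075,(s["position"],s["tool_rot"]));b=cv2.boxPoints(r)
print("amber",np.round(topanel(np.array(r[0])),1),np.round(r[1],1),"ang",round(r[2],2),np.round(topanel(b),1).tolist())
E
python3 look.py w2
```

```text
t 5.45 tcp [ 486.5 -197.    32.5] panel [-61.6 -27.4] yaw rel mrad 0.1 F [ 0.4 -0.2  0. ]
amber [-12.9 -27.7] [55.3 75.3] ang 2.67 [[-44.5, 6.7], [-36.2, -68.1], [18.7, -62.1], [10.4, 12.7]]
```

View pics/w2.png

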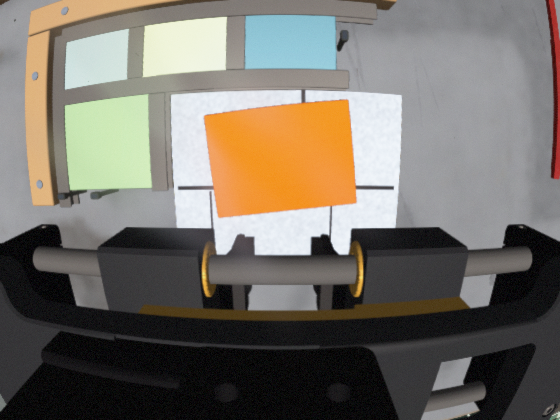

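Call:
jog_arm(targets=[[0, 0, 0, 0.6, 0, 0, 3], [0, 0, 0, 0.35, 0, 0, 3], [0, 0, 0, 0, 0.4, 0, 3], [0, 0, 0, 0, 0.3, 0, 3], [0, 0, 0, 0, 0.2, 0, 3], [0, 0, 0, 0, 0.2, 0, 3], [0, 0, 0, 0, 0.2, 0, 3], [0, 0, 0, 0, 0.2, 0, 3], [0, 0, 0, 0, 0, 0, 3]])

```text
time: 6.62
position: [0.501, -0.1978, 0.0221]
tool_rot: [1.256, 1.178, -1.255]
ft_force: [0.2, -0.2, 0.4]
grip_width: 0.348
```

```bash
python3 look.py w3
```

```text
t 6.625 tcp [ 501.  -197.8   22.1] panel [-47.  -27.3] yaw rel mrad 0.1 F [ 0.2 -0.2  0.4]
amber [ -8.4 -29.4] [75.9 55.7] ang 88.83 [[-34.6, -68.5], [21.1, -66.1], [17.8, 9.8], [-37.9, 7.4]]
```

View pics/w3.png

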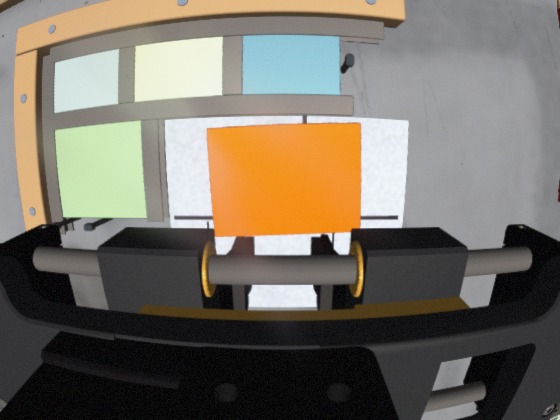

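Call:
jog_arm(targets=[[0, 0, 0, 0, 0.1, 0, 3], [0, 0, 0, 0, 0.1, 0, 3], [0, 0, 0, 0, 0.1, 0, 3], [0, 0, 0, 0, 0.1, 0, 3], [0, 0, 0, 0, 0, 0, 3]])

```text
time: 7.3
position: [0.5049, -0.1981, 0.0221]
tool_rot: [1.256, 1.178, -1.256]
ft_force: [-0.3, -0.3, -0.4]
grip_width: 0.344
```

```bash
python3 look.py w4
```

```text
t 7.3 tcp [ 504.9 -198.1   22.1] panel [-43.1 -27.3] yaw rel mrad -0.1 F [-0.3 -0.3 -0.4]
amber [ -5.5 -30.5] [75.8 55.7] ang 86.32 [[-33.4, -68.4], [22.3, -68.5], [22.4, 7.4], [-33.3, 7.4]]
```

Call:
jog_arm(targets=[[0, 0, 0, 0, 0.1, 0, 3], [0, 0, 0, 0, 0.1, 0, 3], [0, 0, 0, 0, 0.1, 0, 3], [0, 0, 0, 0, 0.1, 0, 3], [0, 0, 0, 0, 0.05, 0, 3], [0, 0, 0, 0, 0, 0, 3]])

```text
time: 8.1
position: [0.5093, -0.1983, 0.0221]
tool_rot: [1.256, 1.178, -1.256]
ft_force: [-1.1, -0.4, 0.8]
grip_width: 0.347
```

Call:
jog_arm(targets=[[0, 0, 0, 0, 0.05, 0, 3], [0, 0, 0, 0, 0, 0, 3]])

```text
time: 8.35
position: [0.5096, -0.1983, 0.022]
tool_rot: [1.256, 1.179, -1.256]
ft_force: [-1.3, 0.2, 1.3]
grip_width: 0.347
```

```bash
python3 look.py w5
```

```text
t 8.35 tcp [ 509.6 -198.3   22. ] panel [-38.4 -27.2] yaw rel mrad -0.1 F [-1.3  0.2  1.3]
amber [ -0.9 -30.3] [75.5 55.4] ang 86.36 [[-28.6, -68.0], [26.8, -68.0], [26.8, 7.5], [-28.6, 7.5]]
```

View pics/w5.png

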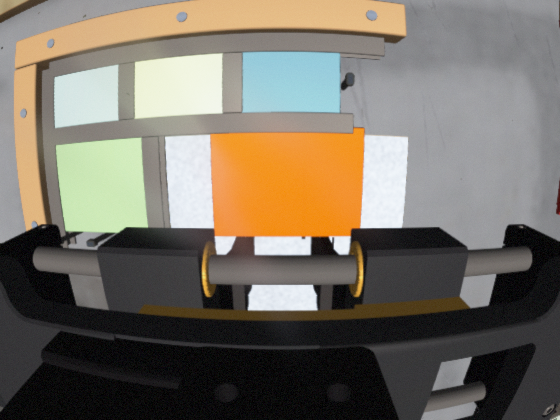

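Call:
jog_arm(targets=[[0, 0, 0, 0, 0.05, 0, 3], [0, 0, 0, 0, 0, 0, 3]])

```text
time: 8.65
position: [0.5103, -0.1983, 0.022]
tool_rot: [1.256, 1.178, -1.256]
ft_force: [-1.1, 0.7, 0.9]
grip_width: 0.346
```

Call:
jog_arm(targets=[[0, 0, 0, 0, 0.05, 0, 3], [0, 0, 0, 0, 0, 0, 3]])

```text
time: 8.9
position: [0.5106, -0.1983, 0.022]
tool_rot: [1.256, 1.179, -1.256]
ft_force: [-1.2, 0.4, 2.1]
grip_width: 0.343
```

Call:
jog_arm(targets=[[0, 0, 0, 0, 0.05, 0, 3], [0, 0, 0, 0, 0, 0, 3]])

```text
time: 9.15
position: [0.5107, -0.1984, 0.022]
tool_rot: [1.256, 1.179, -1.256]
ft_force: [-3.9, -0.0, 2.6]
grip_width: 0.343
```

Call:
jog_arm(targets=[[0, 0, 0, 0, 0.05, 0, 3], [0, 0, 0, 0, 0, 0, 3]])

```text
time: 9.4
position: [0.5107, -0.1984, 0.0219]
tool_rot: [1.256, 1.18, -1.257]
ft_force: [-5.2, 0.6, 4.3]
grip_width: 0.344
```

Call:
jog_arm(targets=[[0, 0, 0, 0, -0.5, 0, 3], [0, 0, 0, 0, -0.5, 0, 3], [0, 0, 0, -3, 0, 0, 3], [0, 0, 0, -1, 0, 0, 0], [0, 0, 0, 0, 0, 3.5, 0], [0, 0, 0, 0, 0, 3.5, 0], [0, 0, 0, 0, 2.5, 0, 0], [0, 0, 0, 0, 2.2, 0, 0], [0, 0, 0, 0, 0, 0, 0], [0, 0, 0, 0, 0, 0, 0]])

```text
time: 10.65
position: [0.5431, -0.2707, 0.0616]
tool_rot: [1.256, 1.179, -1.257]
ft_force: [-0.0, 0.0, -0.2]
grip_width: 0.003
```

```bash
python3 look.py w6
```

```text
t 10.65 tcp [ 543.1 -270.7   61.6] panel [ -0.4 -97.3] yaw rel mrad -0.3 F [-0.   0.  -0.2]
amber [  5.3 -30.6] [40.5 78.1] ang 0.56 [[-17.8, 6.9], [-12.1, -71.0], [28.3, -68.0], [22.6, 9.9]]
```

View pics/w6.png

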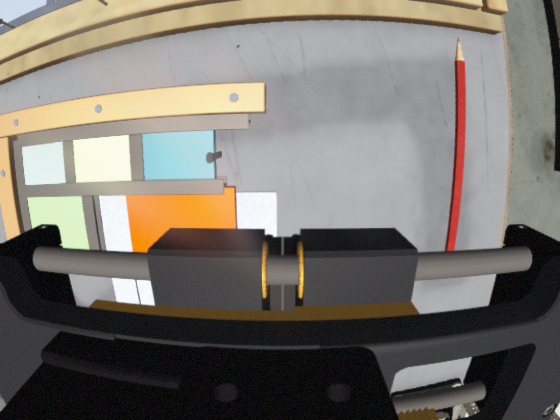

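Call:
jog_arm(targets=[[0, 0, 0, 2.5, 0, 0, 0], [0, 0, 0, 1.4, 0, 0, 0], [0, 0, 0, 0, 0, 0, 0], [0, 0, 0, 0, 0, -0.6, 0], [0, 0, 0, 0, 0, -0.5, 0], [0, 0, 0, 0, 0, -0.2, 0], [0, 0, 0, 0, 0, -0.2, 0], [0, 0, 0, 0, 0, -0.2, 0], [0, 0, 0, 0, 0, -0.2, 0], [0, 0, 0, 0, 0, 0, 0]])

```text
time: 11.95
position: [0.5454, -0.2515, 0.023]
tool_rot: [1.256, 1.179, -1.256]
ft_force: [-0.6, -0.1, 0.1]
grip_width: 0.004
```

```bash
python3 look.py w7; python3 - <<'E'
from h import *
im,d=get_image("side");np.savez("pics/s7.npz",im=im)
cv2.imwrite("pics/s7.png",cv2.resize(im[190:340,240:400],None,fx=4,fy=4,interpolation=cv2.INTER_CUBIC)[:,:,::-1])
E
```

```text
t 11.95 tcp [ 545.4 -251.5   23. ] panel [  0.6 -78. ] yaw rel mrad 0.2 F [-0.6 -0.1  0.1]
amber [ 13.8 -30.5] [23.8 77.1] ang 0.79 [[-1.0, 7.0], [4.9, -69.9], [28.6, -68.1], [22.7, 8.9]]
```

View pics/w7.png

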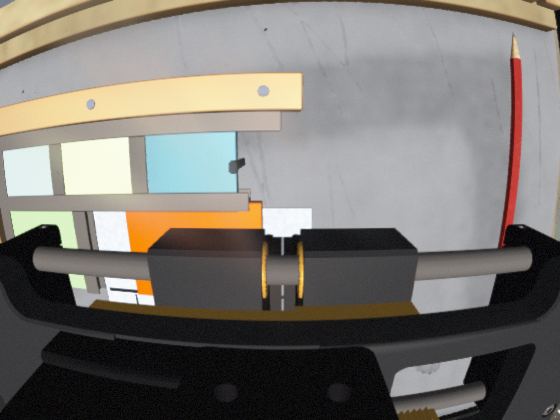

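View pics/s7.png

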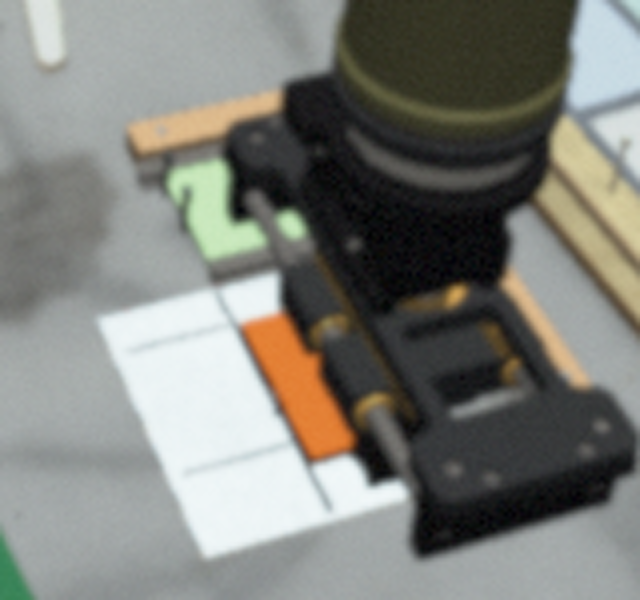

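The side view shows amber's near edge lying along the drawn line and the fingers at its right edge. Amber hasn't moved in y yet, with its right edge at about -68, so I keep pushing.

Call:
jog_arm(targets=[[0, 0, 0, 0, 0, -0.3, 0], [0, 0, 0, 0, 0, -0.2, 0], [0, 0, 0, 0, 0, -0.2, 0], [0, 0, 0, 0, 0, -0.2, 0], [0, 0, 0, 0, 0, -0.2, 0], [0, 0, 0, 0, 0, -0.2, 0], [0, 0, 0, 0, 0, -0.2, 0], [0, 0, 0, 0, 0, -0.2, 0], [0, 0, 0, 0, 0, -0.2, 0], [0, 0, 0, 0, 0, 0, 0]])

```text
time: 13.3
position: [0.5466, -0.2325, 0.023]
tool_rot: [1.256, 1.179, -1.256]
ft_force: [-1.4, 0.4, -0.0]
grip_width: 0.004
```

```bash
python3 look.py w8
```

```text
t 13.3 tcp [ 546.6 -232.5   23. ] panel [  0.6 -59. ] yaw rel mrad 0.3 F [-1.4  0.4 -0. ]
amber [ 11.3 -12.4] [75.  23.9] ang 86.06 [[-0.9, -49.9], [23.0, -50.0], [23.4, 25.0], [-0.5, 25.2]]
```

View pics/w8.png

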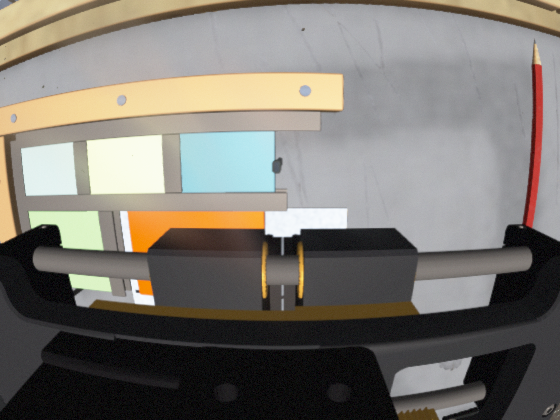

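Call:
jog_arm(targets=[[0, 0, 0, 0, 0, -0.2, 0], [0, 0, 0, 0, 0, -0.2, 0], [0, 0, 0, 0, 0, -0.2, 0], [0, 0, 0, 0, 0, -0.1, 0], [0, 0, 0, 0, 0, -0.1, 0], [0, 0, 0, 0, 0, 0, 0]])

```text
time: 14.1
position: [0.5471, -0.2245, 0.023]
tool_rot: [1.256, 1.179, -1.256]
ft_force: [-0.8, -0.3, 1.1]
grip_width: 0.007
```

```bash
python3 look.py w9;python3 - <<'E'
from h import *
im,d=get_image("side");np.savez("pics/s9.npz",im=im)
cv2.imwrite("pics/s9.png",cv2.resize(im[190:340,240:400],None,fx=4,fy=4,interpolation=cv2.INTER_CUBIC)[:,:,::-1])
im=np.load("pics/w9.npz")["im"]
cv2.imwrite("pics/w9z.png",cv2.resize(im[180:320,60:320],None,fx=3,fy=3,interpolation=cv2.INTER_CUBIC)[:,:,::-1])
E
```

```text
t 14.1 tcp [ 547.1 -224.5   23. ] panel [  0.6 -50.9] yaw rel mrad 0.1 F [-0.8 -0.3  1.1]
amber [11.3 -4.2] [75.6 23.3] ang 86.56 [[-0.2, -42.1], [23.1, -42.0], [22.8, 33.6], [-0.5, 33.5]]
```

View pics/w9z.png

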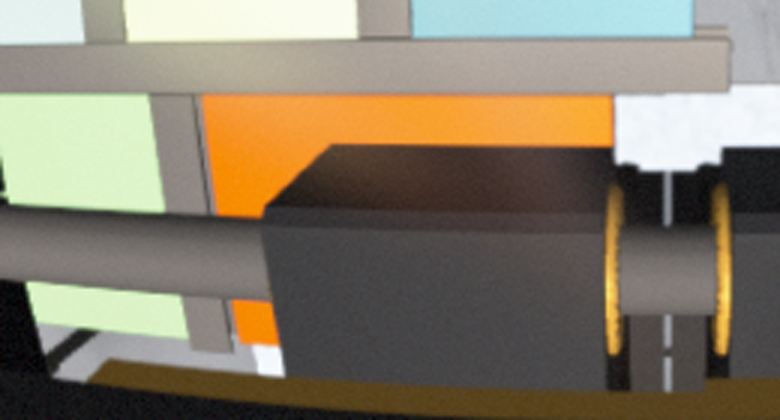

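View pics/s9.png

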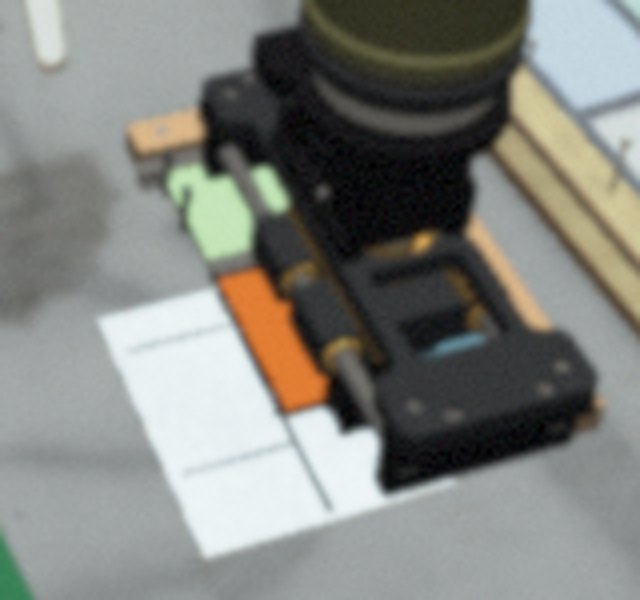

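Amber's left edge is parallel to the left lead and right at its lip, with the far edge still under the far leaf.

Call:
jog_arm(targets=[[0, 0, 0, 0, 0, -0.1, 0], [0, 0, 0, 0, 0, -0.1, 0], [0, 0, 0, 0, 0, -0.05, 0], [0, 0, 0, 0, 0, 0, 0]])

```text
time: 14.7
position: [0.5473, -0.222, 0.023]
tool_rot: [1.256, 1.179, -1.255]
ft_force: [0.1, -0.1, -0.0]
grip_width: 0.007
```

Call:
jog_arm(targets=[[0, 0, 0, 0, 0, -0.05, 0], [0, 0, 0, 0, 0, 0, 0]])

```text
time: 14.95
position: [0.5473, -0.2216, 0.0231]
tool_rot: [1.256, 1.179, -1.256]
ft_force: [-1.2, -0.8, 1.0]
grip_width: 0.003
```

Call:
jog_arm(targets=[[0, 0, 0, 0, 0, -0.05, 0], [0, 0, 0, 0, 0, 0, 0]])

```text
time: 15.2
position: [0.5474, -0.2212, 0.0231]
tool_rot: [1.256, 1.178, -1.256]
ft_force: [-0.4, -0.7, 0.2]
grip_width: 0.006
```

Call:
jog_arm(targets=[[0, 0, 0, 0, 0, -0.05, 0], [0, 0, 0, 0, 0, 0, 0]])

```text
time: 15.45
position: [0.5473, -0.2207, 0.0231]
tool_rot: [1.256, 1.179, -1.256]
ft_force: [-0.2, 0.3, 0.4]
grip_width: 0.006
```

TCP y is about -47.1 in panel terms. No contact yet, so I continue in small steps.

Call:
jog_arm(targets=[[0, 0, 0, 0, 0, -0.05, 0], [0, 0, 0, 0, 0, 0, 0]])

```text
time: 15.7
position: [0.5473, -0.2202, 0.0231]
tool_rot: [1.256, 1.179, -1.256]
ft_force: [-0.1, -0.7, -0.3]
grip_width: 0.005
```

Call:
jog_arm(targets=[[0, 0, 0, 0, 0, -0.05, 0], [0, 0, 0, 0, 0, 0, 0]])

```text
time: 15.95
position: [0.5474, -0.22, 0.0231]
tool_rot: [1.256, 1.178, -1.256]
ft_force: [0.7, -0.8, -0.5]
grip_width: 0.004
```

Call:
jog_arm(targets=[[0, 0, 0, 0, 0, -0.05, 0], [0, 0, 0, 0, 0, 0, 0]])

```text
time: 16.2
position: [0.5474, -0.22, 0.0232]
tool_rot: [1.256, 1.177, -1.256]
ft_force: [0.1, -3.2, -0.5]
grip_width: 0.004
```

Call:
jog_arm(targets=[[0, 0, 0, 0, 0, -0.05, 0], [0, 0, 0, 0, 0, 0, 0]])

```text
time: 16.45
position: [0.5474, -0.2199, 0.0233]
tool_rot: [1.255, 1.177, -1.257]
ft_force: [-0.4, -5.2, -0.4]
grip_width: 0.004
```

```bash
python3 look.py w10;python3 - <<'E'
from h import *
im,d=get_image("side");np.savez("pics/s10.npz",im=im)
cv2.imwrite("pics/s10.png",cv2.resize(im[190:340,240:400],None,fx=4,fy=4,interpolation=cv2.INTER_CUBIC)[:,:,::-1])
im=np.load("pics/w10.npz")["im"]
cv2.imwrite("pics/w10z.png",cv2.resize(im[180:320,60:320],None,fx=3,fy=3,interpolation=cv2.INTER_CUBIC)[:,:,::-1])
E
```

```text
t 16.45 tcp [ 547.4 -219.9   23.3] panel [  0.6 -46.4] yaw rel mrad -0.6 F [-0.4 -5.2 -0.4]
amber [11.3 -1.4] [73.2 23.3] ang 86.49 [[-0.3, -38.0], [23.1, -38.0], [22.9, 35.2], [-0.4, 35.2]]
```

View pics/w10z.png

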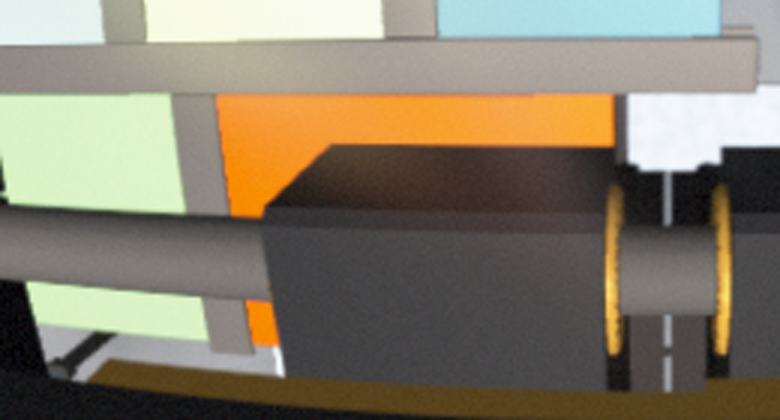

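View pics/s10.png

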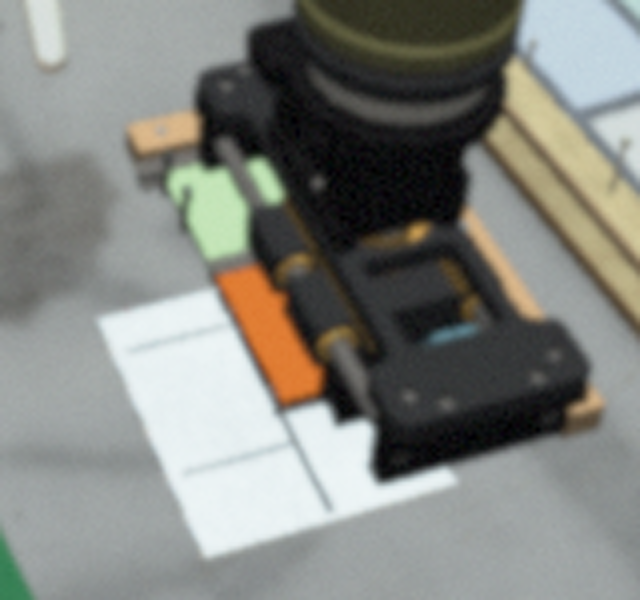

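Call:
jog_arm(targets=[[0, 0, 0, 0, 0, 0.4, 0], [0, 0, 0, 0, 0, 0.6, 0], [0, 0, 0, -3, 0, 0, 0], [0, 0, 0, -1, 0, 0, 3], [0, 0, 0, 0, -3, 0, 3], [0, 0, 0, 0, -2.5, 0, 3], [0, 0, 0, 0, 0, -2.5, 3], [0, 0, 0, 0, 0, -2.6, 3], [0, 0, 0, 0, 0, 0, 3], [0, 0, 0, 0, 0, 0, 3]])

```text
time: 17.8
position: [0.4951, -0.1749, 0.063]
tool_rot: [1.256, 1.178, -1.256]
ft_force: [-1.0, -0.4, 0.3]
grip_width: 0.347
```

```bash
python3 look.py w11
```

```text
t 17.8 tcp [ 495.1 -174.9   63. ] panel [-54.5  -4.7] yaw rel mrad -0.1 F [-1.  -0.4  0.3]
amber [-1.7 -1.9] [72.3 52. ] ang 86.46 [[-27.6, -38.1], [24.4, -38.0], [24.2, 34.3], [-27.7, 34.2]]
```

View pics/w11.png

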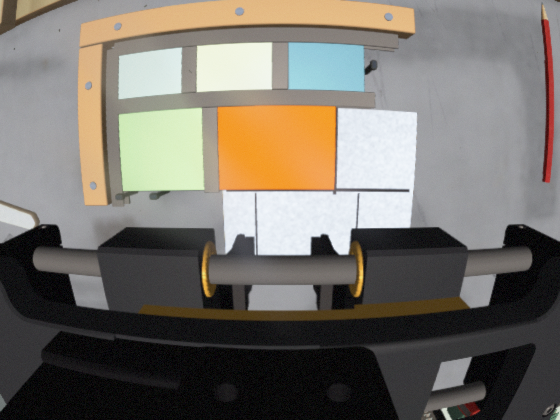

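Both visible amber edges read home: near -27.6 and right -38.0. I finish with a light confirming push in +x.

Call:
jog_arm(targets=[[0, 0, 0, 2.5, 0, 0, 3], [0, 0, 0, 1.5, 0, 0, 3], [0, 0, 0, 0, 0.6, 0, 3], [0, 0, 0, 0, 0.6, 0, 3], [0, 0, 0, 0, 0.3, 0, 3], [0, 0, 0, 0, 0.1, 0, 3], [0, 0, 0, 0, 0, 0, 3]])

```text
time: 18.73
position: [0.5112, -0.1753, 0.0232]
tool_rot: [1.256, 1.178, -1.256]
ft_force: [-0.6, -0.6, -0.8]
grip_width: 0.343
```

Call:
jog_arm(targets=[[0, 0, 0, 0, 0.05, 0, 3], [0, 0, 0, 0, 0, 0, 3]])

```text
time: 18.98
position: [0.5116, -0.1753, 0.0231]
tool_rot: [1.256, 1.179, -1.256]
ft_force: [-0.9, -0.2, 0.2]
grip_width: 0.341
```

Call:
jog_arm(targets=[[0, 0, 0, 0, 0.05, 0, 3], [0, 0, 0, 0, 0, 0, 3]])

```text
time: 19.23
position: [0.512, -0.1754, 0.023]
tool_rot: [1.256, 1.179, -1.256]
ft_force: [0.0, 0.1, 1.1]
grip_width: 0.34
```

Call:
jog_arm(targets=[[0, 0, 0, 0, 0.05, 0, 3], [0, 0, 0, 0, 0, 0, 3]])

```text
time: 19.48
position: [0.5121, -0.1754, 0.0229]
tool_rot: [1.256, 1.18, -1.257]
ft_force: [-3.0, 1.1, 2.1]
grip_width: 0.343
```

Call:
jog_arm(targets=[[0, 0, 0, 0, 0.05, 0, 3], [0, 0, 0, 0, 0, 0, 3]])

```text
time: 19.73
position: [0.5122, -0.1754, 0.0229]
tool_rot: [1.256, 1.18, -1.257]
ft_force: [-5.2, 0.5, 3.6]
grip_width: 0.346
```

Call:
jog_arm(targets=[[0, 0, 0, 0, 0.05, 0, 3], [0, 0, 0, 0, 0, 0, 3]])

```text
time: 19.98
position: [0.5123, -0.1754, 0.0228]
tool_rot: [1.255, 1.181, -1.258]
ft_force: [-5.9, 0.7, 5.1]
grip_width: 0.345
```

Call:
jog_arm(targets=[[0, 0, 0, 0, -0.3, 0, 3], [0, 0, 0, 0, -1, 0, 3], [0, 0, 0, -3, 0, 0, 3], [0, 0, 0, -3, 0, 0, 3], [0, 0, 0, 0, 0, 0, 3], [0, 0, 0, 0, 0, 0, 3]])

```text
time: 20.72
position: [0.5003, -0.1743, 0.0826]
tool_rot: [1.256, 1.179, -1.255]
ft_force: [-0.1, 0.4, -1.2]
grip_width: 0.34
```

```bash
python3 look.py w12;python3 - <<'E'
from h import *
im=np.load("pics/w12.npz")["im"]
cv2.imwrite("pics/w12z.png",cv2.resize(im[80:230,190:390],None,fx=4,fy=4,interpolation=cv2.INTER_CUBIC)[:,:,::-1])
E
```

```text
t 20.725 tcp [ 500.3 -174.3   82.6] panel [-49.2  -3.8] yaw rel mrad 0.2 F [-0.1  0.4 -1.2]
amber [-1.7 -1.9] [72.3 51.5] ang 86.21 [[-27.6, -38.0], [24.0, -38.1], [24.1, 34.2], [-27.4, 34.3]]
```

View pics/w12z.png

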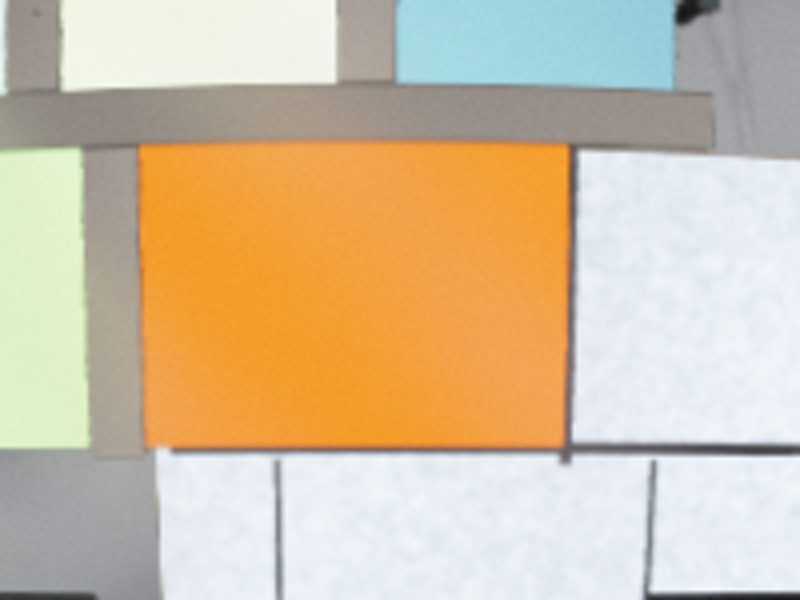

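Amber now sits under both leaves, its exposed face is 72.3 x 51.5 mm (72 x 52 expected), and its edges lie on the drawn lines. I withdraw clear and check the rest of the bench.

Call:
jog_arm(targets=[[0, 0, 0, -4, 0, 0, 3], [0, 0, 0, -4, 0, 0, 3], [0, 0, 0, -4, -1, 0, 3], [0, 0, 0, 0, -1, 0, 3], [0, 0, 0, 0, 0, 0, 3], [0, 0, 0, 0, 0, 0, 3]])

```text
time: 21.52
position: [0.48, -0.1729, 0.2015]
tool_rot: [1.255, 1.181, -1.257]
ft_force: [-0.9, 0.5, -0.7]
grip_width: 0.343
```

```bash
python3 look.py w13; python3 - <<'E'
from h import *
im,d=get_image("side");im0=np.load("pics/side0.npz")["im"]
for n,i in (("before",im0),("after",im)):
    r,_=rect("side",i,"dgreen",.006);print(n,np.round(r[0],1),r[2])
cv2.imwrite("pics/s13.png",im[:,:,::-1])
print(get_state()["ft_force"],get_state()["position"])
E
```

```text
t 21.525 tcp [ 480.  -172.9  201.5] panel [-69.6  -3.8] yaw rel mrad 0.3 F [-0.9  0.5 -0.7]
amber [-2.1 -1.7] [71.4 51.3] ang 86.27 [[-27.8, -37.4], [23.5, -37.5], [23.6, 34.0], [-27.7, 34.0]]
before [ 366.7 -228. ] 2.1982948780059814
after [ 366.7 -228.1] 2.198275089263916
[ 1.08480403 -0.43771274  0.71446446] [ 0.48029156 -0.17321936  0.20187375]
```

View pics/s13.png

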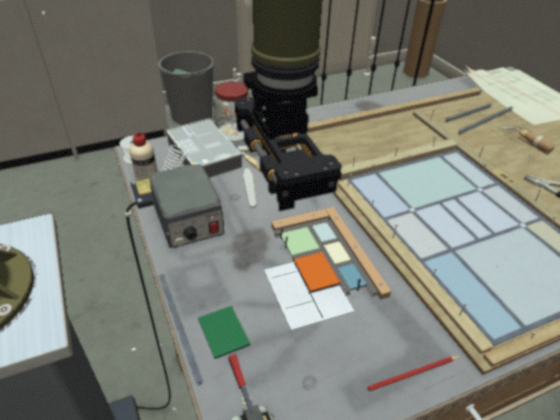

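The side view shows amber at (318,271) seated in its corner, the dark green pane at (222,331) unmoved, and the arm clear above.

```bash
python3 -c "
from bench import *
print(close_job())"
```

```text
the job is handed in; nothing more can be done
None
```

The amber pane is home in its corner, and I handed the job in at about 22 s of the 48 s allowed.

**What I did:**
1. I squared the pane with both fingertips on its near edge and slid it to the bottom of the far channel.
2. I pushed its right edge with the closed fingertips until it stopped at the bottom of the left channel.
3. I gave a light confirming push on the near edge, then lifted the arm clear.

Each push ended at a firm stop, with 5 to 6 N of horizontal force.

**Last checks:**
- **Seating:** The closest wrist view put the near edge at x about -27.5 mm and the right edge at y -38.0 mm; home is -28 and -38. The higher view after withdrawing read -27.8 and -37.4 mm.
- **Exposed face:** It measured 72.3 x 51.5 mm in the close view and 71.4 x 51.3 mm in the higher one, against 72 x 52 mm expected when fully home.
- **Alignment:** The edges are parallel to the lead within about 0.2 degrees.
- **Dark green pane:** It had not moved; before and after agree within 0.1 mm.
- **Other items:** I did not measure the lathekin, glass cutter and nugget again. The arm did not come down near them.

The differences between the readings are under 1 mm, within the 2 mm camera calibration. No check failed.

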